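Close and lock the sloping lid of a board test adapter

TASK

The board is back in the white test adapter, so close it up: swing the blue sloping lid fully shut, then use the red T-handle key to turn both slotted lock screws on it clockwise to their stops. Leave the lid shut and stand the key back in its slot in the tool stand, seated on its collar, without disturbing the things lying around.

Things in the scene. Friction and masses are not known exactly. Their poses are not given: they have to be found in the camera images.
- case: White board test adapter, fixed: 195 mm deep (x), 250 mm wide (y), 135 mm high behind, 49 mm in front; its opening faces the robot, sloping 0.50 rad (29 deg) from level. Origin on the bench under it, 110 mm behind its front face; x to its rear, y to its left, z up. The lid's hinge line runs along y at x = 37 mm, z = 130 mm.
- lid (a joint): Angle of the blue sloping lid (165 mm from hinge to front edge, 250 mm wide, 6 mm thick, clear window) about its hinge at the upper edge: 0 = shut on the case, grows as its front edge rises (to 1.2). A stiff hinge: it stays where it is left; about 5 N at the front edge moves it.
- lid_rail (a point): Point on the outer face of the lid's solid front rail, midway between the two screws, 137 mm from the hinge line: a place to push. x up the slope towards the hinge, y to the left, z out of the lid.
- screw_left (a joint): Turn of the left lock screw (captive quarter-turn type, brass head 30 mm across): 0 = fully open, grows clockwise as seen from outside, 1.4 rad = locked stop. Its cam turns under the case edge, so it locks only while the lid is shut. Needs 0.06 N m.
- screw_right (a joint): The same for the right lock screw.
- screw_left_slot (a point): Mouth of the left screw's slot, on its axis: 11 mm above the lid's outer face, 135 mm from the hinge line, 85 mm left of the middle. z out of the lid, x along the slot, turning with the screw (at 0 the slot runs up the slope). Slot 7.5 mm wide, 8.5 mm deep, bevelled 2.3 mm each side over its top 4 mm; round the head a steel ring (31 mm bore, 41 mm outside) stands 1 mm proud of it.
- screw_right_slot (a point): The same for the right screw, 85 mm to the right of the middle.
- key: Loose red T-handle key, 108 mm tall, 120 g. Origin at the tip of its flat steel blade (22 mm wide along x, 4 mm thick, the last 2 mm tapered to 20 x 2.6); z up the 11 mm shaft to the handle. Underside of its 35 mm collar at z = 58 mm. Cross bar along x, in line with the blade: 74 mm long, 16 mm thick (y), from z = 86 to 108 mm.
- key_bar (a point): Centre of the key's cross bar, 97 mm above the blade's tip; axes as the key's.
- stand: Tool stand, black with an aluminium top plate, fixed to the bench, 140 x 75 mm, 65 mm high; origin at the centre of its underside. The key's slot goes through it at x = -30 mm, y = 0; two small screwdrivers stand at x = +48 mm and reach 150 mm high.
- stand_hole (a point): Centre of the mouth of the key's slot in the stand's top face (z = 65 mm): 28 mm along the stand's x, 12 mm along its y, right through, with a 3 mm bevel. The seated key's collar rests on this face, its tip 58 mm below this point and its blade along the stand's x.
- spare_lens: Bystander: purple lens pot, 47 mm across, 32 mm tall; origin at the centre of its underside.
- tip_tin: Bystander: flat round metal tin with a red label, 53 mm across, 20 mm tall; origin at the centre of its underside.
- flux_bottle: Bystander: small amber bottle with a black cap, 38 mm across, 77 mm tall; origin at the centre of its underside.
Not all that is in view belongs to the job. Leave any green look-alike of the key alone.

How it is judged (in metres and radians):
On the way, in this order (a step that is already met when the one before it is completed fails the run):
1. the lid is shut (under 0.03 rad) while neither screw has been locked (value of joint lid below 0.03 rad and value of joint each of screw_left, screw_right below 0.6 rad), for 0.2 s.
2. both screws are turned clockwise to their stops (over 1.25 rad) with the lid shut (value of joint lid below 0.03 rad and value of joint each of screw_left, screw_right above 1.25 rad), for 0.2 s.
At the end, for the whole second after the job is handed in: The lid is shut (under 0.03 rad), both screws stand at their clockwise stops (over 1.25 of 1.4 rad), and the key is at rest in its slot in the stand: tip at least 54 mm below the stand's top face and within 12 mm of the slot's centre line, upright within 0.1 rad (all of step 2 and horizontal distance between key and stand_hole below 0.012 m and z of key in the frame of stand_hole below -0.054 m and angle between key's own z axis and vertical below 0.1 rad and linear speed of key below 0.02 m/s); the robot touches nothing.
It fails at once if a screw is turned by the fingers instead of the key ((contact force between the fingers and screw_left above 2 N and velocity of joint screw_left above 0.5 rad/s) or (contact force between the fingers and screw_right above 2 N and velocity of joint screw_right above 0.5 rad/s)).
It fails at once if a bystander is pushed more than 30 mm (distance of any of spare_lens, tip_tin, flux_bottle from where it was at the start of the episode above 0.03 m).
It also fails if it takes over 72 s, if anything falls off the work surface, if the arm or the gripper's body presses on something with over 40 N, if the wrist force passes 120 N, or if a joint passes its speed limit or range.

ROBOT

A 6-joint arm with a two-finger parallel gripper is mounted at the origin on a cart in front of the work surface, level with it; the furniture and walls round the work are solid. World frame = base frame: x ahead of the robot, y to its left, z up, the work surface at z = 0. Lengths are in m, angles in degrees, forces in N, time in s.
With the tool pointing down it reaches from about 0.35 to 0.875 m from the base axis. Payload 4.2 kg.
Tool frame: the origin (TCP) lies at the very end of the fingers, on their centre line; the grasp point (between the pads) lies 19 mm behind it; z points along the fingers, y is the line along which they close (so a half turn about z gives the same grasp; the last joint's range is limited). The gripper opens to 87 mm and grips with 3 to 60 N. Pads are 19 mm wide; open, the fingers measure 117 mm over their backs; the gripper's body (75 mm by 190 mm) begins 51 mm behind the grasp point.
Start: joints at [-57.319, 22.042, 0.453, 0, -68.411, -14.817], TCP at [0.192, -0.595, 0.223] pointing down, gripper open.
Joint ranges: [-179.83, 179.83], [-69.29, 118.12], [-61.27, 80.66], [-181.25, 117.63], [-171.15, -9.14], [-177.46, 177.46]. Speed limits (degrees/s): [159.86, 159.86, 180, 180, 180, 180].

INTERFACE

Orientations are given as a 3x3 rotation matrix whose columns are the frame's x, y, z axes.
In Python, from station import r gives the robot as it stands.
- The arm moves only by the tool jog_arm, never from a script. Its argument "plan" is text: rows parted by semicolons, each of 7 numbers parted by spaces: the shift along the tool's x, y, z normalised to -1 to 1, where 1 is 0.025 m, then the turn, a rotation vector about the tool's x, y, z normalised to -1 to 1, where 1 is 8 degrees, then the closure, from -1 (fully open) to 1 (shut). A call has exactly 10 rows; each row shifts and turns the commanded pose from where the row before left it, along the tool's axes as they then stand; what a row does not reach is not made up. A row lasts 1/10 s, in which the tool goes at most 50 mm and 8.59 degrees, less where a joint would pass 70% of its speed; a pose out of reach is approached as far as the arm can. A call with a number of a shift or a turn outside -1 to 1 is refused whole. A call with a gripper value outside its range is refused whole. The fingers move at their own pace and stop on an object; the grip force is fixed at half the most. Time passes only in rows, so rows that do not move let the fingers close, or fill a call up. It gives the time, the measured TCP pose, the force, the opening and the grip force at its end, in the units of the state.
- r.sense(): the state, without advancing time (a new reading comes with each control period).
- r.capture(name): name is "scene" or "top" or "wrist"; returns (picture, depth): 480x640x3 uint8, red, green, blue; 480x640 float32, m along the optical axis (not along the pixel's ray), 0 where there is no reading.
- r.get_calibration(name): a dict with "mtx" (3x3 intrinsics, pixels), "extrinsics" (4x4, takes a point from camera to world coordinates). Camera axes: x right, y up, looking along -z (the intrinsics and any distortion apply to the point x, -y, -z); pixel columns grow to the right and rows downward; lengths in m; the calibration is good to about 2 mm. The wrist camera is an equidistant fisheye: a pixel r from the principal point sees the ray r / f radians off the axis. A picture is of the moment at which its call begins: read the wrist's pose just before it. get_calibration takes no time and is no camera call; for the wrist camera it gives the pose at the moment of the call.
- r.finish_job(): hands the job in; it is judged then, once.
The state is a dict: "time_s": time; "joints": joint angles; "joint_velocities": joint speeds; "effort": joint torques, N m; "tcp_pos": TCP position; "ee_rot": TCP orientation; "wrist_force": force on the tool from outside, world axes, zero at the start; "moment": the same for the moment, N m; "gripper_width": opening from 0.0 (shut) to 1.0 (fully open); "gripper_force": force on a finger pad.
Only numpy, scipy, OpenCV 4.12 (cv2) and the standard library are available. Lean on these libraries where they do the work, as an engineer would, in place of code of your own. Each camera call takes 0.05 s, during which the arm holds its last target. There are 200 camera calls.

## Working session

There is one attempt and no reset: what is moved stays moved. The work goes in short steps, Python scripts to look and compute and a tool call to move; the robot and the scene stay as the last step left them, time stands still between calls to the robot, and variables do not carry over. Pictures are saved under pics/ and viewed, at most 13 in all, crops included, and the job is handed in when it is done.

Besides the shell and the picture viewer there is one more tool, called after "Call:" by a JSON object that holds its "api" and its "payload", one argument or row to a line. jog_arm: Moves the arm, as the interface text tells. Scaled input: -1 to 1 covers 0.025 m each way for a shift and 8 degrees each way for a turn. Its arguments: {"type":"object","properties":{"plan":{"type":"string"}},"required":["plan"]}

```bash
ls; mkdir -p pics; cat > h.py <<'E'
import numpy as np,cv2
from station import r
def save(n,c,s=None):
    im,d=r.capture(c); np.savez('pics/'+n+'.npz',im=im,d=d,**{k:np.array(v) for k,v in r.get_calibration(c).items()})
    cv2.imwrite('pics/'+n+'.png',im[:,:,::-1]); return im,d
def load(n): return np.load('pics/'+n+'.npz',allow_pickle=True)
def pt(n,u,v,k=1):
    f=load(n);d=f['d'];p=d[max(0,v-k):v+k+1,max(0,u-k):u+k+1];z=np.median(p[p>0]) if (p>0).any() else np.nan
    K=f['mtx'];c=np.array([(u-K[0,2])/K[0,0]*z,-(v-K[1,2])/K[1,1]*z,-z,1]);return (f['extrinsics']@c)[:3]
def cloud(n):
    f=load(n);d=f['d'];K=f['mtx'];v,u=np.mgrid[:480,:640]
    c=np.stack([(u-K[0,2])/K[0,0]*d,-(v-K[1,2])/K[1,1]*d,-d,np.ones_like(d)],-1);return (c@f['extrinsics'].T)[...,:3]
E
python3 - <<'E'
from h import *
for c in('scene','top'):
    save(c+'0',c);print({k:np.round(np.array(v),3).tolist() for k,v in r.get_calibration(c).items()})
a=load('scene0')['im'];b=load('top0')['im']
print(r.sense())
E
```

```text
pics
{'mtx': [[613.225, 0.0, 323.525], [0.0, 613.225, 230.605], [0.0, 0.0, 1.0]], 'extrinsics': [[-0.603, 0.534, -0.593, -0.176], [-0.798, -0.404, 0.448, 0.352], [0.0, 0.743, 0.67, 0.976], [0.0, 0.0, 0.0, 1.0]]}
{'mtx': [[580.146, 0.0, 319.953], [0.0, 580.146, 237.699], [0.0, 0.0, 1.0]], 'extrinsics': [[-0.018, 0.992, -0.124, 0.452], [-0.999, -0.014, 0.03, -0.234], [0.028, 0.124, 0.992, 1.12], [0.0, 0.0, 0.0, 1.0]]}
{'time_s': 0.1, 'joints': array([-5.73161794e+01,  2.20876981e+01,  3.88028694e-01, -2.18405125e-02,
       -6.84116554e+01, -1.48179575e+01]), 'joint_velocities': array([ 0.06118018, -0.14174879,  0.19508848,  0.16440094,  0.04495596,
       -0.06040759]), 'effort': array([ 6.92099434e-05, -3.91689849e+01,  1.87935627e+01,  4.23185527e+00,
        1.34842933e-02, -7.06926903e-05]), 'tcp_pos': array([ 0.19159744, -0.59435243,  0.22156672]), 'ee_rot': array([[-9.51820424e-01, -3.06655044e-01, -7.50875788e-04],
       [-3.06655924e-01,  9.51818684e-01,  1.82671978e-03],
       [ 1.54524772e-04,  1.96896970e-03, -9.99998050e-01]]), 'wrist_force': array([-0.35245374,  0.14854285,  0.21662028]), 'moment': array([0.02266466, 0.00637857, 0.01159718]), 'gripper_force': 0.0, 'gripper_width': 1.0019184316193694}
```

View pics/scene0.png

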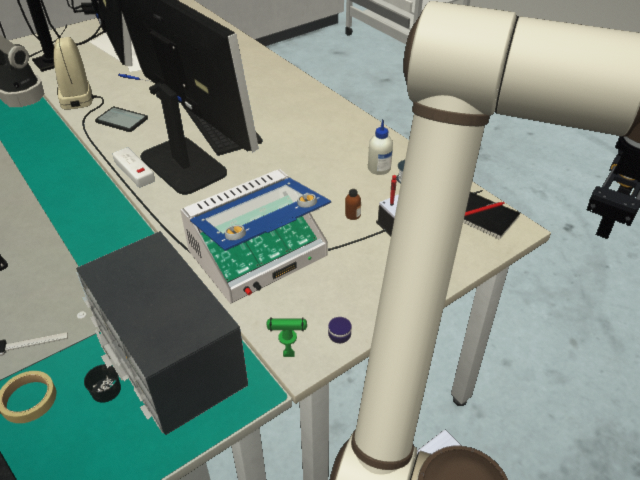

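View pics/top0.png

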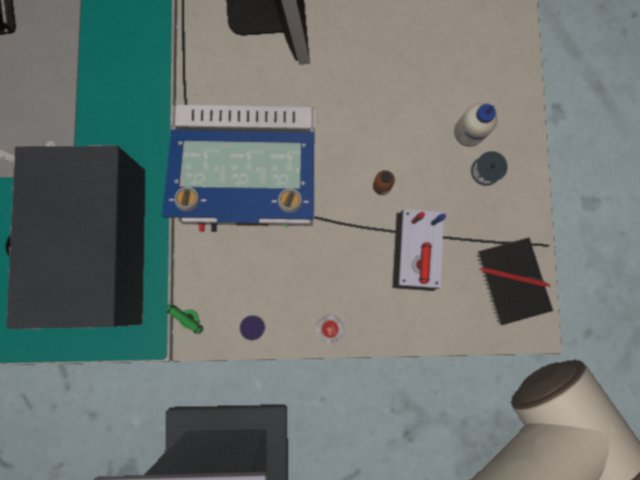

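Scene view: case and lid at (255,230), green look-alike at (288,330), stand partly hidden behind the arm. Top view: lid with brass screws at (186,198) and (290,199).

Candidates for the key in the top view: the red T-bar in the stand at (424,262), the green look-alike at (185,318), the red pen at (515,277) and the red screwdriver at (418,216). I choose (424,262) and will check it in a crop.

```bash
python3 - <<'E'
from h import *
P=cloud('top0');im=load('top0')['im'].astype(int)
for nm,(u,v) in dict(ventL=(182,116),ventR=(306,118),lidFL=(168,213),lidFR=(310,220),lidBL=(182,134),lidBR=(308,134),scL=(186,198),scR=(290,199),keya=(426,246),keyb=(424,280),bar=(425,262),standTL=(404,213),standTR=(442,214),standBL=(401,285),standBR=(437,286),flux=(384,178),lens=(252,328),tin=(330,328),bench=(350,260)).items(): print(nm,np.round(pt('top0',u,v),4))
f=load('top0')
# lid plane
hsv=cv2.cvtColor(f['im'],cv2.COLOR_RGB2HSV)
m=(hsv[...,0]>100)&(hsv[...,0]<125)&(hsv[...,1]>150);m[:, :150]=0;m[:,330:]=0;m[:125]=0;m[230:]=0
q=P[m];c=np.median(q,0)
for _ in range(5):
    A=np.c_[q[:,:2],np.ones(len(q))];s=np.linalg.lstsq(A,q[:,2],rcond=None)[0];e=q[:,2]-A@s;q=q[abs(e)<max(.003,2*e.std())]
n=np.array([-s[0],-s[1],1]);n/=np.linalg.norm(n);print('lid n',n,len(q),e.std(),'s',s,'slope',np.degrees(np.arccos(n[2])))
print(q.min(0),q.max(0))
# red bar
m=((hsv[...,0]<8)|(hsv[...,0]>172))&(hsv[...,1]>130)&(hsv[...,2]>80);m[:232]=0;m[300:]=0;m[:,:400]=0;m[:,450:]=0
q=P[m];print('red',len(q),np.percentile(q[:,2],[5,50,95]));q=q[q[:,2]>.105]
c=q.mean(0);w,V=np.linalg.eigh(np.cov(q[:,:2].T));a=V[:,1];t=(q[:,:2]-q[:,:2].mean(0))@a;print(c,a,np.degrees(np.arctan2(a[1],a[0])),t.min(),t.max(),np.median(q[:,2]))
# stand top
m=np.zeros(m.shape,bool);m[200:300,390:450]=1
q=P[m];q=q[abs(q[:,2]-.065)<.005];rc=cv2.minAreaRect((q[:,:2]*1000).astype(np.float32));print('stand',rc,q[:,2].mean())
# vent top
m[:]=0;m[95:135,165:320]=1;q=P[m];q=q[abs(q[:,2]-.135)<.006];print('vent',cv2.minAreaRect((q[:,:2]*1000).astype(np.float32)),q[:,2].mean())
for x in((380,200,70,100),):
    x0,y0,w,h=x;cr=f['im'][y0:y0+h,x0:x0+w,::-1];
cr2=f['im'][180:240,160:320,::-1]
o=np.zeros((600,800,3),np.uint8);a=cv2.resize(cr,None,fx=5,fy=5,interpolation=2);o[:500,:350]=a;b=cv2.resize(cr2,None,fx=2.8,fy=2.8,interpolation=2);o[:b.shape[0],352:352+b.shape[1]]=b
cv2.imwrite('pics/c1.png',o)
E
```

```text
ventL [ 0.7922 -0.0268  0.1352]
ventR [ 0.7871 -0.2432  0.1344]
lidFL [ 0.6144 -0.0138  0.1729]
lidFR [ 0.6186 -0.2485  0.0511]
lidBL [ 0.7585 -0.0281  0.1394]
lidBR [ 0.7577 -0.2463  0.1357]
scL [ 0.6396 -0.0424  0.1702]
scR [ 0.6361 -0.2142  0.1687]
keya [ 0.5597 -0.4501  0.1159]
keyb [ 0.5003 -0.4442  0.1157]
bar [ 0.5317 -0.4474  0.1148]
standTL [ 0.6273 -0.4226  0.0646]
standTR [ 0.6107 -0.4727  0.1489]
standBL [ 0.4947 -0.4136  0.057 ]
standBR [ 0.4915 -0.4784  0.0643]
flux [ 0.6914 -0.3859  0.0755]
lens [ 0.421  -0.1383  0.0311]
tin [ 0.418  -0.2832  0.0215]
bench [ 5.471e-01 -3.256e-01 -2.000e-04]
lid n [ 0.23266843 -0.00630332  0.97253569] 3701 0.0013563836384398698 s [-0.23923897  0.00648133  0.32013872] slope 13.45925394811797
[ 0.60003237 -0.24969646  0.13420806] [ 0.76729537 -0.00413249  0.17816949]
red 323 [0.10460429 0.11383209 0.11787096]
[ 0.52964265 -0.44445726  0.12710806] [-0.58456474  0.81134707] 125.7722465111136 -0.02856450255192968 0.2159802670387361 0.1140510528559795
stand ((562.313232421875, -451.23095703125), (77.00446319580078, 142.0697021484375), 85.25159454345703) 0.06489194213550294
vent ((785.3600463867188, -130.99722290039062), (249.06785583496094, 57.806453704833984), 89.06791687011719) 0.13520746738775133
```

View pics/c1.png

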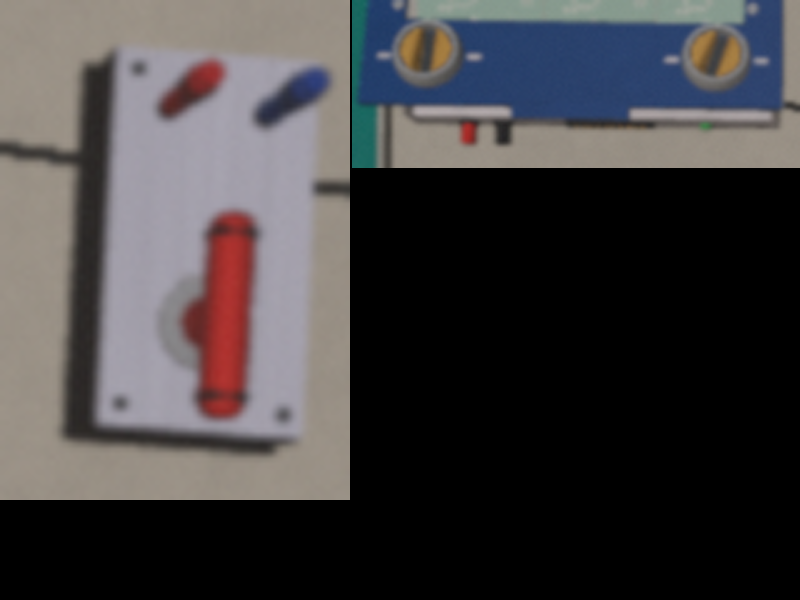

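The crop confirms the red T-handle with its collar in the stand at (424,262). It is parallel to the stand's long side, and the screwdrivers stand beyond it. Both slots are tilted slightly clockwise. I'll write a planner helper and go to the lid.

```bash
cat >> h.py <<'E'
from scipy.spatial.transform import Rotation as Ro, Slerp
YAW=np.radians(-1.15);O=np.array([.7293,-.1299,0]);RC=Ro.from_euler('z',YAW).as_matrix()
def case(p): return O+RC@np.array(p)
def rot(yang,tilt=0,yaw=0):
    "tool pointing down, tool y at world angle yang (deg)"
    z=np.array([0,0,-1.]);a=np.radians(yang);y=np.array([np.cos(a),np.sin(a),0]);return np.c_[np.cross(y,z),y,z]
def lidrot(th):
    "tool z into shut lid; tool y = -(key y) for blade along a slot turned th rad clockwise"
    s=.5;z=RC@np.array([np.sin(s),0,-np.cos(s)]);x=RC@np.array([np.cos(s),0,np.sin(s)])
    # key x up slope -> tool x = -x ... tool y = z cross x
    X=-x;M=np.c_[X,np.cross(z,X),z];return M@Ro.from_euler('z',th).as_matrix()
def plan(wps,p=None,R=None):
    "wps: (pos, rot, rows, closure); prints rows"
    s=r.sense();p=np.array(s['tcp_pos'] if p is None else p);R=s['ee_rot'] if R is None else R
    k=0
    for q,Q,n,c in wps:
        q=np.array(q);rv=Ro.from_matrix(R.T@Q).as_rotvec();p0=p.copy();R0=R.copy()
        for i in range(n):
            d=np.round(R.T@(p0+(q-p0)*(i+1)/n-p)/.025,2);Rt=R0@Ro.from_rotvec(rv*(i+1)/n).as_matrix()
            w=np.round(np.degrees(Ro.from_matrix(R.T@Rt).as_rotvec())/8,2)
            p=p+R@d*.025;R=R@Ro.from_rotvec(np.radians(w*8)).as_matrix();k+=1
            print(' '.join('%g'%(v+0) for v in [*d,*w,c])+(';' if k%10 else '\n'),end='!!' if abs(np.r_[d,w]).max()>1 else ' ')
    print('\nend',p.round(4),'rows',k)
def st():
    s=r.sense();print({k:np.round(s[k],3).tolist() for k in('time_s','tcp_pos','ee_rot','joints','wrist_force','gripper_width','gripper_force')})
E
python3 - <<'E'
from h import *
a=case((-.0948,0,.19));print(a)
R0=r.sense()['ee_rot'];p0=r.sense()['tcp_pos']
Rm=R0@Ro.from_euler('z',-80,degrees=True).as_matrix()
plan([((p0+a)/2+[0,0,.03],Rm,14,1),(a+[0,0,.01],rot(-91.15),14,1),(a,rot(-91.15),2,1)])
E
```

```text
[ 0.63451909 -0.12799737  0.19      ]
-0.81 0.44 -0.04 0 0 -0.71 1; -0.84 0.36 -0.04 0 0 -0.72 1; -0.88 0.27 -0.04 0 0 -0.71 1; -0.9 0.18 -0.04 0 0 -0.72 1; -0.92 0.09 -0.04 0 0 -0.71 1; -0.91 0.01 -0.04 0 0 -0.72 1; -0.92 -0.1 -0.04 0 0 -0.71 1; -0.9 -0.18 -0.04 0 0 -0.71 1; -0.88 -0.27 -0.04 0 0 -0.72 1; -0.85 -0.35 -0.04 0 0 -0.71 1
 -0.8 -0.44 -0.04 0 0 -0.72 1; -0.76 -0.52 -0.04 0 0 -0.71 1; -0.71 -0.59 -0.04 0 0 -0.72 1; -0.64 -0.66 -0.04 0 0 -0.71 1; -0.57 -0.72 0.1 0 0 -0.72 1; -0.5 -0.77 0.11 0 0 -0.73 1; -0.42 -0.82 0.1 0 0 -0.72 1; -0.33 -0.85 0.1 0 0 -0.72 1; -0.25 -0.89 0.11 0 0 -0.73 1; -0.15 -0.9 0.1 0 0 -0.72 1
 -0.06 -0.92 0.1 -0.01 0.01 -0.72 1; 0.03 -0.92 0.1 0 0 -0.73 1; 0.12 -0.91 0.11 0 0 -0.72 1; 0.21 -0.89 0.1 0 0 -0.72 1; 0.31 -0.87 0.1 0 0 -0.72 1; 0.38 -0.83 0.1 0 0 -0.73 1; 0.47 -0.79 0.1 0 0 -0.72 1; 0.55 -0.74 0.1 0 0.01 -0.72 1; 0 0 0.2 0 0 0 1; 0 0 0.2 0 0 0 1
 
end [ 0.6345 -0.128   0.1901] rows 30
```

Call:
{"api": "jog_arm", "payload": {
  "plan": "-0.81 0.44 -0.04 0 0 -0.71 1; -0.84 0.36 -0.04 0 0 -0.72 1; -0.88 0.27 -0.04 0 0 -0.71 1; -0.9 0.18 -0.04 0 0 -0.72 1; -0.92 0.09 -0.04 0 0 -0.71 1; -0.91 0.01 -0.04 0 0 -0.72 1; -0.92 -0.1 -0.04 0 0 -0.71 1; -0.9 -0.18 -0.04 0 0 -0.71 1; -0.88 -0.27 -0.04 0 0 -0.72 1; -0.85 -0.35 -0.04 0 0 -0.71 1"
}}

```text
time_s: 1.1
tcp_pos: [0.3503, -0.4271, 0.2321]
ee_rot: [[-0.255, -0.967, -0.001], [-0.967, 0.255, 0.001], [-0.001, 0.001, -1.0]]
wrist_force: [0.0, -0.8, 0.2]
gripper_width: 0.172
gripper_force: 0.0
```

Call:
{"api": "jog_arm", "payload": {
  "plan": "-0.8 -0.44 -0.04 0 0 -0.72 1; -0.76 -0.52 -0.04 0 0 -0.71 1; -0.71 -0.59 -0.04 0 0 -0.72 1; -0.64 -0.66 -0.04 0 0 -0.71 1; -0.57 -0.72 0.1 0 0 -0.72 1; -0.5 -0.77 0.11 0 0 -0.73 1; -0.42 -0.82 0.1 0 0 -0.72 1; -0.33 -0.85 0.1 0 0 -0.72 1; -0.25 -0.89 0.11 0 0 -0.73 1; -0.15 -0.9 0.1 0 0 -0.72 1"
}}

```text
time_s: 2.1
tcp_pos: [0.5084, -0.2608, 0.2204]
ee_rot: [[0.68, -0.733, -0.001], [-0.733, -0.68, 0.0], [-0.001, 0.0, -1.0]]
wrist_force: [0.1, -0.4, 0.5]
gripper_width: 0.007
gripper_force: 0.0
```

```bash
python3 - <<'E'
from h import *
st()
a=case((-.0948,0,.19))
plan([(a+[0,0,.01],rot(-91.15),8,1),(a,rot(-91.15),2,1)])
E
```

```text
{'time_s': 2.1, 'tcp_pos': [0.508, -0.261, 0.22], 'ee_rot': [[0.68, -0.733, -0.001], [-0.733, -0.68, 0.0], [-0.001, 0.0, -1.0]], 'joints': [-10.93, 16.953, -7.412, -0.017, -65.699, 53.763], 'wrist_force': [0.072, -0.357, 0.508], 'gripper_width': 0.007, 'gripper_force': 0.0}
-0.06 -0.91 0.1 0 0 -0.72 1; 0.04 -0.92 0.1 0 0 -0.72 1; 0.12 -0.91 0.11 0 0 -0.72 1; 0.22 -0.89 0.1 0 0 -0.72 1; 0.3 -0.86 0.1 0 0.01 -0.72 1; 0.39 -0.83 0.1 0 0 -0.71 1; 0.47 -0.79 0.1 0 0 -0.72 1; 0.55 -0.73 0.11 0 0 -0.72 1; 0 0 0.2 0 0 0 1; 0 0 0.2 0 0 0 1
 
end [ 0.6346 -0.1281  0.1899] rows 10
```

Call:
{"api": "jog_arm", "payload": {
  "plan": "-0.06 -0.91 0.1 0 0 -0.72 1; 0.04 -0.92 0.1 0 0 -0.72 1; 0.12 -0.91 0.11 0 0 -0.72 1; 0.22 -0.89 0.1 0 0 -0.72 1; 0.3 -0.86 0.1 0 0.01 -0.72 1; 0.39 -0.83 0.1 0 0 -0.71 1; 0.47 -0.79 0.1 0 0 -0.72 1; 0.55 -0.73 0.11 0 0 -0.72 1; 0 0 0.2 0 0 0 1; 0 0 0.2 0 0 0 1"
}}

```text
time_s: 3.1
tcp_pos: [0.6346, -0.1292, 0.1895]
ee_rot: [[1.0, -0.025, -0.0], [-0.025, -1.0, -0.0], [-0.0, 0.0, -1.0]]
wrist_force: [0.5, -0.6, -0.3]
gripper_width: 0.005
gripper_force: 0.0
```

```bash
python3 - <<'E'
from h import *
st()
R=rot(-91.15)
plan([(case((-.100,0,.140)),R,4,1),(case((-.096,0,.105)),R,3,1),(case((-.091,0,.080)),R,3,1)])
E
```

```text
{'time_s': 3.1, 'tcp_pos': [0.635, -0.129, 0.189], 'ee_rot': [[1.0, -0.025, -0.0], [-0.025, -1.0, -0.0], [-0.0, 0.0, -1.0]], 'joints': [2.782, 25.543, 1.123, 0.019, -65.602, 85.764], 'wrist_force': [0.45, -0.596, -0.298], 'gripper_width': 0.005, 'gripper_force': 0.0}
-0.05 -0.01 0.49 0 0 -0.01 1; -0.06 -0.01 0.5 0 0 -0.01 1; -0.05 -0.02 0.49 0 0 -0.01 1; -0.05 -0.01 0.5 0 0 -0.01 1; 0.05 0 0.47 0 0 0 1; 0.06 0 0.46 0 0 0 1; 0.05 0 0.47 0 0 0 1; 0.07 0 0.33 0 0 0 1; 0.06 0 0.34 0 0 0 1; 0.07 0 0.33 0 0 0 1
 
end [ 0.6383 -0.1281  0.08  ] rows 10
```

Call:
{"api": "jog_arm", "payload": {
  "plan": "-0.05 -0.01 0.49 0 0 -0.01 1; -0.06 -0.01 0.5 0 0 -0.01 1; -0.05 -0.02 0.49 0 0 -0.01 1; -0.05 -0.01 0.5 0 0 -0.01 1; 0.05 0 0.47 0 0 0 1; 0.06 0 0.46 0 0 0 1; 0.05 0 0.47 0 0 0 1; 0.07 0 0.33 0 0 0 1; 0.06 0 0.34 0 0 0 1; 0.07 0 0.33 0 0 0 1"
}}

```text
time_s: 4.1
tcp_pos: [0.6398, -0.1283, 0.0808]
ee_rot: [[1.0, -0.019, 0.003], [-0.019, -1.0, -0.001], [0.003, 0.0, -1.0]]
wrist_force: [-0.6, 0.1, 2.3]
gripper_width: 0.006
gripper_force: 0.9
```

Call:
{"api": "jog_arm", "payload": {
  "plan": "0 0 0.1 0 0 0 1; 0 0 0.1 0 0 0 1; 0 0 0.1 0 0 0 1; 0 0 0.1 0 0 0 1; 0 0 0.04 0 0 0 1; 0 0 0 0 0 0 1; 0 0 0 0 0 0 1; 0 0 0 0 0 0 1; 0 0 0 0 0 0 1; 0 0 0 0 0 0 1"
}}

```text
time_s: 5.1
tcp_pos: [0.6396, -0.1285, 0.0737]
ee_rot: [[1.0, -0.018, 0.004], [-0.018, -1.0, -0.001], [0.004, 0.001, -1.0]]
wrist_force: [-3.8, 2.2, 13.0]
gripper_width: 0.007
gripper_force: 6.8
```

Call:
{"api": "jog_arm", "payload": {
  "plan": "0 0 0.1 0 0 0 1; 0 0 0.1 0 0 0 1; 0 0 0 0 0 0 1; 0 0 0 0 0 0 1; 0 0 0 0 0 0 1; 0 0 -0.3 0 0 0 1; -0.3 0 -0.8 0 0 0 -1; -0.4 0 -0.9 0 0 0 -1; -0.4 0 -0.9 0 0 0 -1; -0.4 0 -0.9 0 0 0 -1"
}}

```text
time_s: 6.1
tcp_pos: [0.6003, -0.1276, 0.1603]
ee_rot: [[1.0, -0.019, 0.0], [-0.019, -1.0, -0.0], [0.0, 0.0, -1.0]]
wrist_force: [-0.1, 0.6, -0.1]
gripper_width: 0.288
gripper_force: 0.0
```

```bash
python3 - <<'E'
from h import *
st()
save('top1','top');save('wr1','wrist')
P=cloud('top1');f=load('top1')
hsv=cv2.cvtColor(f['im'],cv2.COLOR_RGB2HSV)
m=(hsv[...,0]>100)&(hsv[...,0]<125)&(hsv[...,1]>150);m[:, :150]=0;m[:,330:]=0;m[:125]=0;m[230:]=0
q=P[m]
for _ in range(6):
    A=np.c_[q[:,:2],np.ones(len(q))];s=np.linalg.lstsq(A,q[:,2],rcond=None)[0];e=q[:,2]-A@s;q=q[abs(e)<max(.002,2*e.std())]
n=np.array([-s[0],-s[1],1]);n/=np.linalg.norm(n);print('lid n',n,len(q),e.std(),'slope',np.degrees(np.arccos(n[2])))
w=load('wr1');print(w['mtx'],w['extrinsics'])
E
```

```text
{'time_s': 6.1, 'tcp_pos': [0.6, -0.128, 0.16], 'ee_rot': [[1.0, -0.019, 0.0], [-0.019, -1.0, -0.0], [0.0, 0.0, -1.0]], 'joints': [3.099, 23.721, -6.293, 0.01, -59.979, 85.784], 'wrist_force': [-0.108, 0.649, -0.061], 'gripper_width': 0.288, 'gripper_force': 0.0}
lid n [-0.4810886   0.0146293   0.87654991] 896 0.0016937867237731274 slope 28.771059227481107
[[371.64829954   0.         325.70281158]
 [  0.         371.64829954 235.73072849]
 [  0.           0.           1.        ]] [[-1.89002100e-02  9.56481656e-01  2.91179711e-01  6.85083127e-01]
 [-9.99821009e-01 -1.83300354e-02 -4.68605571e-03 -1.29554641e-01]
 [ 8.55208086e-04 -2.91216159e-01  9.56656896e-01  3.25028989e-01]
 [ 0.00000000e+00  0.00000000e+00  0.00000000e+00  1.00000000e+00]]
```

View pics/wr1.png

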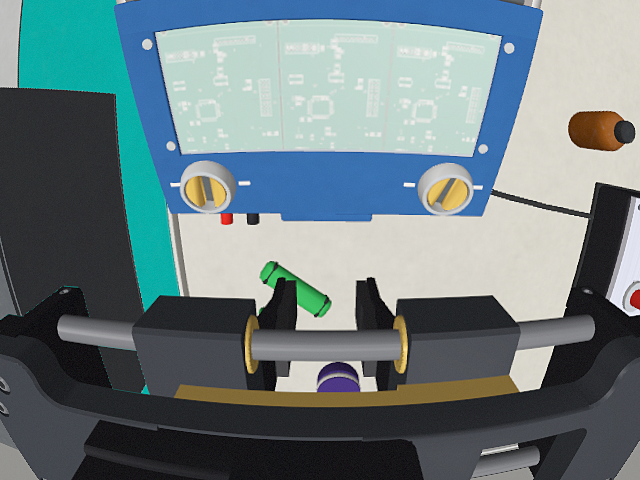

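The wrist view shows the lid down flat: plane slope 28.8°, which is shut. The screws are at (207,187) and (447,190), with dark slots. I'll rectify both heads in the head plane.

```bash
cat >> h.py <<'E'
def proj(n,p):
    f=load(n);E=f['extrinsics'];K=f['mtx'];c=(np.asarray(p)-E[:3,3])@E[:3,:3];c=c*[1,-1,-1]
    rr=np.linalg.norm(c[...,:2],axis=-1);t=np.arctan2(rr,c[...,2]);k=K[0,0]*t/np.maximum(rr,1e-9)
    return np.stack([c[...,0]*k+K[0,2],c[...,1]*k+K[1,2]],-1)
s5,c5=np.sin(.5),np.cos(.5)
UP=RC@np.array([c5,0,s5]);LF=RC@np.array([0,1.,0]);NN=RC@np.array([-s5,0,c5])
H=case((.037,0,.130))
def slot(side,h=.011): return H-UP*.135+LF*.085*side+NN*(.006+h)
def rect(n,side,h=.011,half=.03,px=380,um=0,lm=0):
    g=(np.arange(px)+.5)/px*2*half-half;U,L=np.meshgrid(-g,-g,indexing='ij')
    P=slot(side,h)+U[...,None]*UP+L[...,None]*LF
    m=proj(n,P).astype(np.float32);return cv2.remap(load(n)['im'],m[...,0],m[...,1],cv2.INTER_CUBIC)
E
python3 - <<'E'
from h import *
o=np.hstack([rect('wr1',1),rect('wr1',-1)]);
for x in(190,570):cv2.drawMarker(o,(x,190),(255,0,255),0,12,1)
cv2.imwrite('pics/r1.png',o[:,:,::-1]);print(slot(1),slot(-1))
E
```

```text
[ 0.64140012 -0.04311838  0.08019646] [ 0.63798823 -0.21308413  0.08019646]
```

View pics/r1.png

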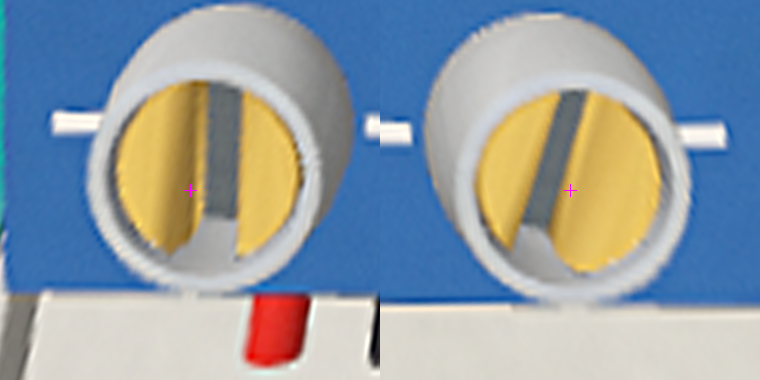

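```bash
cat >> h.py <<'E'
def wcloud(n):
    f=load(n);d=f['d'];K=f['mtx'];v,u=np.mgrid[:480,:640].astype(float);x=(u-K[0,2])/K[0,0];y=(v-K[1,2])/K[1,1];t=np.hypot(x,y);k=np.tan(np.minimum(t,1.4))/np.maximum(t,1e-9)
    c=np.stack([x*k*d,-y*k*d,-d,np.ones_like(d)],-1);return (c@f['extrinsics'].T)[...,:3]
E
python3 - <<'E'
from h import *
save('sc1','scene')
for n,cl,b in(('top1',cloud,(125,230,150,330)),('sc1',cloud,(150,300,170,350)),('wr1',wcloud,(0,225,110,560))):
    P=cl(n);im=load(n)['im'];hsv=cv2.cvtColor(im,cv2.COLOR_RGB2HSV)
    m=(hsv[...,0]>100)&(hsv[...,0]<125)&(hsv[...,1]>150);mm=np.zeros_like(m);mm[b[0]:b[1],b[2]:b[3]]=1;m&=mm&(load(n)['d']>0)
    q=(P[m]-H)@np.c_[UP,LF,NN];q=q[abs(q[:,2])<.03]
    print(n,'lid height over hinge med',np.percentile(q[:,2],[10,50,90]).round(4),'by up',[np.median(q[abs(q[:,0]-c)<.01,2]).round(4) for c in(-.15,-.1,-.03)],'L',[np.median(q[abs(q[:,1]-c)<.02,2]).round(4) for c in(-.1,0,.1)], q[:,:2].min(0).round(4),q[:,:2].max(0).round(4))
    # brass + ring
    q=(P-H)@np.c_[UP,LF,NN]
    for s in(1,-1):
        g=(abs(q[...,0]+.135)<.035)&(abs(q[...,1]-.085*s)<.035)&(q[...,2]>.012)&(q[...,2]<.026)
        z=q[g];
        if len(z)>5:
            z=z[z[:,2]>np.percentile(z[:,2],90)-.002];print(s,'head',z.shape,np.percentile(z[:,2],[50,90]).round(4),((z.min(0)+z.max(0))/2).round(4),(z.max(0)-z.min(0)).round(4))
E
```

```text
top1 lid height over hinge med [0.0041 0.0064 0.009 ] by up [np.float64(0.0064), np.float64(0.0061), np.float64(0.0054)] L [np.float64(0.0067), np.float64(0.0064), np.float64(0.0058)] [-0.1625 -0.1216] [-0.0018  0.1202]
-1 head (50, 3) [0.0192 0.0205] [-0.1359 -0.0977  0.0201] [0.0344 0.0127 0.004 ]
sc1 lid height over hinge med [0.0034 0.0066 0.0094] by up [np.float64(0.0064), np.float64(0.0069), np.float64(0.0068)] L [np.float64(nan), np.float64(nan), np.float64(0.0065)] [-0.1666  0.0325] [-0.0023  0.1243]
1 head (92, 3) [0.0192 0.0212] [-0.1389  0.0844  0.0205] [0.0387 0.0371 0.0049]
wr1 lid height over hinge med [0.0023 0.0033 0.0042] by up [np.float64(0.0032), np.float64(0.0032), np.float64(0.0033)] L [np.float64(0.0037), np.float64(0.0032), np.float64(0.0029)] [-0.1729 -0.1275] [0.0002 0.1237]
1 head (1115, 3) [0.0142 0.0152] [-0.134   0.0834  0.0149] [0.038  0.0378 0.0036]
-1 head (1125, 3) [0.0148 0.0158] [-0.1357 -0.0861  0.0155] [0.038  0.0384 0.0035]
  return _methods._mean(a, axis=axis, dtype=dtype,
  ret = ret.dtype.type(ret / rcount)
```

```bash
python3 - <<'E'
from h import *
R=rot(-95)
plan([((.532,-.448,.20),R,16,-1),((.532,-.448,.15),R,4,-1)])
E
```

```text
-0.16 0.8 -0.1 0 0 0.03 -1; -0.15 0.81 -0.09 0 0 0.03 -1; -0.15 0.8 -0.1 0 -0.01 0.03 -1; -0.15 0.81 -0.1 0 0 0.03 -1; -0.15 0.81 -0.09 0 0 0.03 -1; -0.14 0.8 -0.1 0 0 0.03 -1; -0.14 0.81 -0.1 0 0 0.03 -1; -0.13 0.81 -0.09 0 -0.01 0.03 -1; -0.13 0.81 -0.1 0 0 0.03 -1; -0.13 0.81 -0.09 0 0 0.03 -1
 -0.12 0.81 -0.1 0 0 0.04 -1; -0.12 0.81 -0.1 0 0 0.03 -1; -0.12 0.81 -0.09 0 -0.01 0.03 -1; -0.11 0.81 -0.1 0 0 0.03 -1; -0.11 0.82 -0.09 0 0 0.03 -1; -0.11 0.81 -0.1 0 0 0.03 -1; 0 0 0.5 0 0 0 -1; 0 0 0.5 0 0 0 -1; 0 0 0.5 0 0 0 -1; 0 0 0.5 0 0 0 -1
 
end [ 0.532 -0.448  0.15 ] rows 20
```

Call:
{"api": "jog_arm", "payload": {
  "plan": "-0.16 0.8 -0.1 0 0 0.03 -1; -0.15 0.81 -0.09 0 0 0.03 -1; -0.15 0.8 -0.1 0 -0.01 0.03 -1; -0.15 0.81 -0.1 0 0 0.03 -1; -0.15 0.81 -0.09 0 0 0.03 -1; -0.14 0.8 -0.1 0 0 0.03 -1; -0.14 0.81 -0.1 0 0 0.03 -1; -0.13 0.81 -0.09 0 -0.01 0.03 -1; -0.13 0.81 -0.1 0 0 0.03 -1; -0.13 0.81 -0.09 0 0 0.03 -1"
}}

```text
time_s: 7.25
tcp_pos: [0.5572, -0.3284, 0.1821]
ee_rot: [[0.998, -0.061, -0.004], [-0.061, -0.998, 0.001], [-0.004, -0.001, -1.0]]
wrist_force: [-0.4, -0.0, -0.1]
gripper_width: 1.001
gripper_force: 0.0
```

Call:
{"api": "jog_arm", "payload": {
  "plan": "-0.12 0.81 -0.1 0 0 0.04 -1; -0.12 0.81 -0.1 0 0 0.03 -1; -0.12 0.81 -0.09 0 -0.01 0.03 -1; -0.11 0.81 -0.1 0 0 0.03 -1; -0.11 0.82 -0.09 0 0 0.03 -1; -0.11 0.81 -0.1 0 0 0.03 -1; 0 0 0.5 0 0 0 -1; 0 0 0.5 0 0 0 -1; 0 0 0.5 0 0 0 -1; 0 0 0.5 0 0 0 -1"
}}

```text
time_s: 8.25
tcp_pos: [0.5315, -0.447, 0.1465]
ee_rot: [[0.996, -0.087, -0.005], [-0.087, -0.996, 0.001], [-0.005, -0.001, -1.0]]
wrist_force: [-0.1, 0.5, 0.2]
gripper_width: 1.004
gripper_force: 0.0
```

```bash
python3 - <<'E'
from h import *
st()
save('wr2','wrist')
P=wcloud('wr2');im=load('wr2')['im'];hsv=cv2.cvtColor(im,cv2.COLOR_RGB2HSV)
m=((hsv[...,0]<8)|(hsv[...,0]>172))&(hsv[...,1]>130)&(hsv[...,2]>80)&(np.linalg.norm(P[...,:2]-[.532,-.448],axis=-1)<.06)&(P[...,2]>.09)&(P[...,2]<.13)
q=P[m];print(len(q),np.percentile(q[:,2],[5,50,95]))
print(cv2.minAreaRect((q[:,:2]*1000).astype(np.float32)),'mean',q.mean(0));t=q[q[:,2]>np.percentile(q[:,2],95)-.004];print('topband',cv2.minAreaRect((t[:,:2]*1000).astype(np.float32)))
q=P[(abs(P[...,2]-.063)<.006)&(np.linalg.norm(P[...,:2]-[.562,-.451],axis=-1)<.09)];print('stand',cv2.minAreaRect((q[:,:2]*1000).astype(np.float32)),np.median(q[:,2]))
E
```

```text
{'time_s': 8.25, 'tcp_pos': [0.532, -0.447, 0.147], 'ee_rot': [[0.996, -0.087, -0.005], [-0.087, -0.996, 0.001], [-0.005, -0.001, -1.0]], 'joints': [-26.727, 31.967, 5.639, 0.077, -63.946, 111.729], 'wrist_force': [-0.146, 0.48, 0.172], 'gripper_width': 1.004, 'gripper_force': 0.0}
2864 [0.10592457 0.11021214 0.11179837]
((532.1793212890625, -449.4854736328125), (15.679861068725586, 72.51773071289062), 83.88926696777344) mean [ 0.53614553 -0.44970404  0.10968086]
topband ((531.783447265625, -449.1951904296875), (14.485393524169922, 71.6332015991211), 84.55091857910156)
stand ((561.6267700195312, -452.52655029296875), (75.7301025390625, 140.76846313476562), 84.91161346435547) 0.06107682764727827
```

View pics/wr2.png

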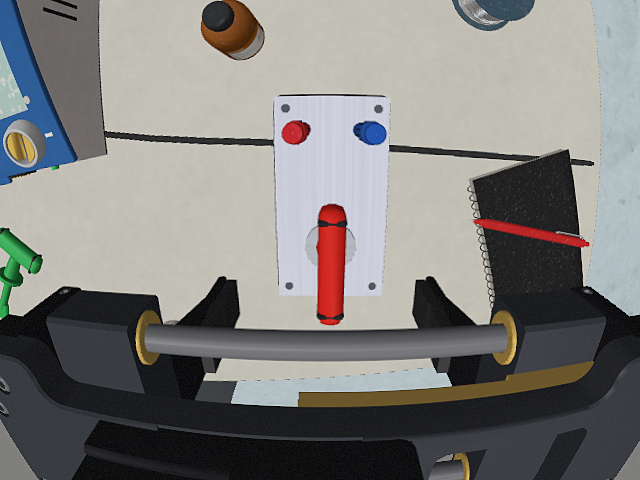

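The wrist view shows the red bar centred between the fingers at (331,262), with the stand plate around it and the screwdrivers clear ahead. Descend and grip.

Call:
{"api": "jog_arm", "payload": {
  "plan": "0.02 0.04 0.6 0 0.04 0 -1; 0 0 0.6 0 0 0 -1; 0 0 0.6 0 0 0 -1; 0 0 0.5 0 0 0 -1; 0 0 0.16 0 0 0 -1; 0 0 0 0 0 0 1; 0 0 0 0 0 0 1; 0 0 0 0 0 0 1; 0 0 0 0 0 0 1; 0 0 0 0 0 0 1"
}}

```text
time_s: 9.3
tcp_pos: [0.5324, -0.4493, 0.0878]
ee_rot: [[0.996, -0.087, 0.004], [-0.087, -0.996, -0.001], [0.004, 0.001, -1.0]]
wrist_force: [-0.2, 0.6, -0.4]
gripper_width: 0.628
gripper_force: 0.0
```

```bash
python3 - <<'E'
from h import *
st()
E
```

```text
{'time_s': 9.3, 'tcp_pos': [0.532, -0.449, 0.088], 'ee_rot': [[0.996, -0.087, 0.004], [-0.087, -0.996, -0.001], [0.004, 0.001, -1.0]], 'joints': [-26.914, 34.898, 1.924, -0.033, -56.813, 111.915], 'wrist_force': [-0.163, 0.592, -0.444], 'gripper_width': 0.628, 'gripper_force': 0.0}
```

Call:
{"api": "jog_arm", "payload": {
  "plan": "0 0 0.1 0 -0.03 0 1; 0 0 0 0 0 0 1; 0 0 0 0 0 0 1; 0 0 0 0 0 0 1; 0 0 0 0 0 0 1; 0 0 0 0 0 0 1; 0 0 0 0 0 0 1; 0 0 0 0 0 0 1; 0 0 0 0 0 0 1; 0 0 0 0 0 0 1"
}}

```text
time_s: 10.3
tcp_pos: [0.5323, -0.4494, 0.0848]
ee_rot: [[0.996, -0.087, -0.001], [-0.087, -0.996, -0.001], [-0.001, 0.001, -1.0]]
wrist_force: [0.4, -1.5, 0.8]
gripper_width: 0.182
gripper_force: 29.9
```

```bash
sed -i 's/    X=-x;M/    X=x;M/' h.py; cat >> h.py <<'E'
OFF={1:(.0005,-.0008),-1:(-.0005,-.0008)}
LT=.0778
def tcpslot(side,tip): # tip height over slot mouth
    o=OFF[side];return slot(side)+UP*o[0]+LF*o[1]+NN*(tip+LT)
E
python3 - <<'E'
from h import *
s=r.sense();p=s['tcp_pos'];R=s['ee_rot']
plan([(p+[0,0,.105],R,6,1),(tcpslot(-1,.03),lidrot(.28),12,1),(tcpslot(-1,.03),lidrot(.28),2,1)])
E
```

```text
0 0 -0.7 0 0 0 1; 0 0 -0.7 0 0 0 1; 0 0 -0.7 0 0 0 1; 0 0 -0.7 0 0 0 1; 0 0 -0.7 0 0 0 1; -0.01 0 -0.7 0 0 0 1; 0.11 -0.8 0.05 0.05 0.3 0.12 1; 0.09 -0.8 0.06 0.05 0.29 0.13 1; 0.08 -0.81 0.07 0.06 0.3 0.12 1; 0.06 -0.8 0.08 0.05 0.29 0.13 1
 0.04 -0.8 0.08 0.05 0.3 0.12 1; 0.03 -0.81 0.1 0.05 0.29 0.13 1; 0 -0.8 0.1 0.06 0.3 0.12 1; -0.01 -0.8 0.1 0.05 0.29 0.12 1; -0.03 -0.81 0.11 0.05 0.3 0.13 1; -0.05 -0.8 0.12 0.05 0.29 0.12 1; -0.06 -0.8 0.12 0.05 0.3 0.13 1; -0.09 -0.79 0.12 0.06 0.29 0.12 1; 0 0 0 0 0 0 1; 0 0 0 0 0 0 1
 
end [ 0.5859 -0.2129  0.1745] rows 20
```

Call:
{"api": "jog_arm", "payload": {
  "plan": "0 0 -0.7 0 0 0 1; 0 0 -0.7 0 0 0 1; 0 0 -0.7 0 0 0 1; 0 0 -0.7 0 0 0 1; 0 0 -0.7 0 0 0 1; -0.01 0 -0.7 0 0 0 1; 0.11 -0.8 0.05 0.05 0.3 0.12 1; 0.09 -0.8 0.06 0.05 0.29 0.13 1; 0.08 -0.81 0.07 0.06 0.3 0.12 1; 0.06 -0.8 0.08 0.05 0.29 0.13 1"
}}

```text
time_s: 11.3
tcp_pos: [0.5498, -0.369, 0.1842]
ee_rot: [[0.974, -0.155, 0.166], [-0.159, -0.987, 0.01], [0.162, -0.036, -0.986]]
wrist_force: [-0.5, -0.6, -0.4]
gripper_width: 0.18
gripper_force: 29.9
```

Call:
{"api": "jog_arm", "payload": {
  "plan": "0.04 -0.8 0.08 0.05 0.3 0.12 1; 0.03 -0.81 0.1 0.05 0.29 0.13 1; 0 -0.8 0.1 0.06 0.3 0.12 1; -0.01 -0.8 0.1 0.05 0.29 0.12 1; -0.03 -0.81 0.11 0.05 0.3 0.13 1; -0.05 -0.8 0.12 0.05 0.29 0.12 1; -0.06 -0.8 0.12 0.05 0.3 0.13 1; -0.09 -0.79 0.12 0.06 0.29 0.12 1; 0 0 0 0 0 0 1; 0 0 0 0 0 0 1"
}}

```text
time_s: 12.3
tcp_pos: [0.5855, -0.2122, 0.1744]
ee_rot: [[0.839, -0.26, 0.478], [-0.292, -0.956, -0.008], [0.459, -0.133, -0.878]]
wrist_force: [-1.0, -0.2, -1.9]
gripper_width: 0.18
gripper_force: 29.9
```

```bash
python3 - <<'E'
from h import *
st();print(lidrot(.28).round(3))
save('wr3','wrist');save('top3','top')
im=load('wr3')['im'];c=im[120:440,180:500];t=load('top3')['im'][150:260,230:360]
o=np.zeros((520,800,3),np.uint8);o[:400,:400]=cv2.resize(c,(400,400),interpolation=2);b=cv2.resize(t,None,fx=3,fy=3,interpolation=2);o[:b.shape[0],405:405+b.shape[1]]=b
cv2.imwrite('pics/c3.png',o[:,:,::-1])
plan([(tcpslot(-1,.006),lidrot(.28),6,1),(tcpslot(-1,-.004),lidrot(.28),4,1)])
E
```

```text
{'time_s': 12.3, 'tcp_pos': [0.585, -0.212, 0.174], 'ee_rot': [[0.839, -0.26, 0.478], [-0.292, -0.956, -0.008], [0.459, -0.133, -0.878]], 'joints': [-6.479, 13.539, -23.202, -6.247, -24.938, 84.381], 'wrist_force': [-1.001, -0.204, -1.888], 'gripper_width': 0.18, 'gripper_force': 29.928}
[[ 0.838 -0.262  0.479]
 [-0.293 -0.956 -0.01 ]
 [ 0.461 -0.132 -0.878]]
0 0 0.16 0 0 0 1; -0.01 0 0.16 0 0 0 1; 0 0 0.16 0 0 0 1; 0 0 0.16 0 0 0 1; -0.01 -0.01 0.16 0 0 0 1; 0 0 0.16 0 0 0 1; 0 0 0.1 0 0 0 1; 0 0 0.1 0 0 0 1; 0 0 0.1 0 0 0 1; 0 0 0.1 0 0 0 1
 
end [ 0.6021 -0.2131  0.1448] rows 10
```

View pics/c3.png

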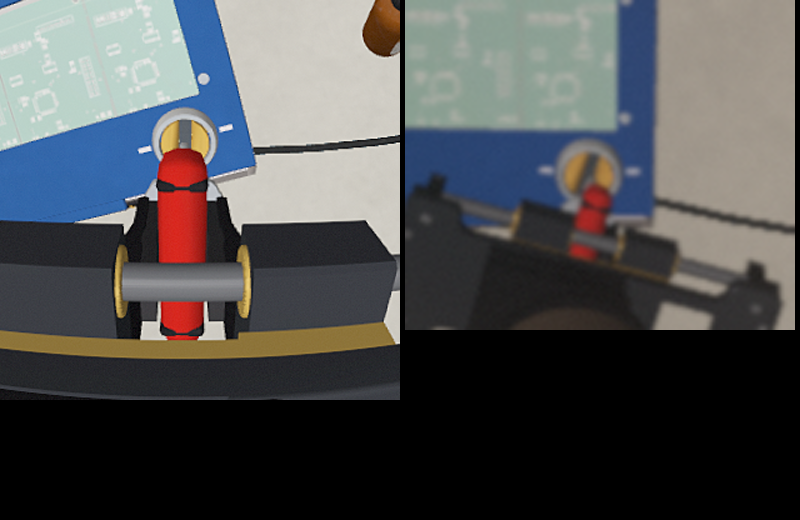

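Left crop (wrist): the red bar is in line with the right screw's slot at (185,130). Right crop (top) shows the same alignment. Lower into the slot.

Call:
{"api": "jog_arm", "payload": {
  "plan": "0 0 0.16 0 0 0 1; -0.01 0 0.16 0 0 0 1; 0 0 0.16 0 0 0 1; 0 0 0.16 0 0 0 1; -0.01 -0.01 0.16 0 0 0 1; 0 0 0.16 0 0 0 1; 0 0 0.1 0 0 0 1; 0 0 0.1 0 0 0 1; 0 0 0.1 0 0 0 1; 0 0 0.1 0 0 0 1"
}}

```text
time_s: 13.4
tcp_pos: [0.6019, -0.2126, 0.1443]
ee_rot: [[0.838, -0.261, 0.479], [-0.293, -0.956, -0.009], [0.46, -0.133, -0.878]]
wrist_force: [-0.2, 0.2, -0.1]
gripper_width: 0.179
gripper_force: 29.9
```

Call:
{"api": "jog_arm", "payload": {
  "plan": "0 0 0.08 0 0 0 1; 0 0 0.08 0 0 0 1; 0 0 0 0 0 0 1; 0 0 0 0 0 0 1; 0 0 0 0 0 0 1; 0 0 0 0 0 0 1; 0 0 0 0 0 0 1; 0 0 0 0 0 0 1; 0 0 0 0 0 0 1; 0 0 0 0 0 0 1"
}}

```text
time_s: 14.4
tcp_pos: [0.6038, -0.2127, 0.1414]
ee_rot: [[0.838, -0.261, 0.48], [-0.293, -0.956, -0.009], [0.461, -0.133, -0.877]]
wrist_force: [-4.3, 0.7, 5.5]
gripper_width: 0.179
gripper_force: 29.9
```

```bash
cat >> h.py <<'E'
def tipst(side):
    s=r.sense();R=s['ee_rot'];t=s['tcp_pos']+R[:,2]*LT-slot(side);f=s['wrist_force']
    th=np.degrees(Ro.from_matrix(lidrot(0).T@R).as_rotvec());print('t',s['time_s'],'tip up/left/out mm',(np.array([t@UP,t@LF,t@NN])*1000).round(1),'rot',th.round(1),'force',np.array([f@UP,f@LF,f@NN]).round(1),'mom',np.round(s['moment'],2),'j6',s['joints'][5].round(1),s['gripper_width'])
E
python3 -c "
from h import *
tipst(-1)"
```

```text
t 14.4 tip up/left/out mm [-0.7 -0.2 -7.7] rot [ 0.  0. 16.] force [-1.1  0.6  6.9] mom [0.08 1.53 0.08] j6 85.0 0.17935332230711262
```

Call:
{"api": "jog_arm", "payload": {
  "plan": "0 0 -0.02 0 0 0.6 1; 0 0 0 0 0 0.7 1; 0 0 0 0 0 0.8 1; 0 0 0 0 0 0.8 1; 0 0 0 0 0 0.8 1; 0 0 0 0 0 0.8 1; 0 0 0 0 0 0.8 1; 0 0 0 0 0 0.8 1; 0 0 0 0 0 0.8 1; 0 0 0 0 0 0.6 1"
}}

```text
time_s: 15.4
tcp_pos: [0.6035, -0.2132, 0.1413]
ee_rot: [[0.189, -0.857, 0.479], [-0.975, -0.221, -0.01], [0.114, -0.466, -0.878]]
wrist_force: [-3.2, -2.8, 2.7]
gripper_width: 0.181
gripper_force: 30.0
```

Call:
{"api": "jog_arm", "payload": {
  "plan": "0 0 0 0 0 0.4 1; 0 0 0 0 0 0.4 1; 0 0 0 0 0 0.2 1; 0 0 0 0 0 0 1; 0 0 0 0 0 0 1; 0 0 0 0 0 0 1; 0 0 0 0 0 0 1; 0 0 0 0 0 0 1; 0 0 0 0 0 0 1; 0 0 0 0 0 0 1"
}}

```text
time_s: 16.4
tcp_pos: [0.6034, -0.2126, 0.1412]
ee_rot: [[0.072, -0.875, 0.479], [-0.996, -0.086, -0.009], [0.049, -0.476, -0.878]]
wrist_force: [-3.1, -1.7, 1.4]
gripper_width: 0.179
gripper_force: 30.0
```

```bash
python3 -c "
from h import *
tipst(-1);s=r.sense();print(s['ee_rot'][:,2]@s['moment'])"
```

```text
t 16.4 tip up/left/out mm [-1.2 -0.2 -7.6] rot [ 0.  -0.1 84. ] force [-2.  -1.7  2.7] mom [-0.72  1.54 -0.38] j6 17.0 0.17860265832051148
-0.029023823991739903
```

Call:
{"api": "jog_arm", "payload": {
  "plan": "0 0 0 0 0 0.3 1; 0 0 0 0 0 0.3 1; 0 0 0 0 0 0.3 1; 0 0 0 0 0 0.2 1; 0 0 0 0 0 0 1; 0 0 0 0 0 0 1; 0 0 0 0 0 0 1; 0 0 0 0 0 0 1; 0 0 0 0 0 0 1; 0 0 0 0 0 0 1"
}}

```text
time_s: 17.4
tcp_pos: [0.6034, -0.2126, 0.1413]
ee_rot: [[-0.063, -0.876, 0.479], [-0.998, 0.067, -0.009], [-0.024, -0.478, -0.878]]
wrist_force: [-2.7, -1.9, 1.1]
gripper_width: 0.186
gripper_force: 30.0
```

```bash
python3 -c "
from h import *
tipst(-1);s=r.sense();print(s['ee_rot'][:,2]@s['moment'])"
```

```text
t 17.4 tip up/left/out mm [-1.1 -0.2 -7.6] rot [ 0.  -0.1 92.8] force [-1.8 -1.9  2.3] mom [-0.67  1.56 -0.36] j6 8.2 0.1855091541241659
-0.021304191593284443
```

```bash
python3 - <<'E'
from h import *
s=r.sense();p=s['tcp_pos'];R=s['ee_rot'];Z=R[:,2]
B=R@Ro.from_euler('z',-8,degrees=True).as_matrix()
q=p-Z*.038
plan([(p,B,2,1),(q,B,3,1),(tcpslot(1,.03),lidrot(.04),14,1),(tcpslot(1,.03),lidrot(.04),1,1)])
E
```

```text
0 0 0 0 0 -0.5 1; 0 0 0 0 0 -0.5 1; 0 0 -0.51 0 0 0 1; 0 0 -0.5 0 0 0 1; 0 0 -0.51 0 0 0 1; -0.48 -0.05 0 0 0 -0.74 1; -0.48 -0.1 0 0 0 -0.73 1; -0.46 -0.14 0 0 0 -0.74 1; -0.44 -0.19 0.01 0 0 -0.74 1; -0.43 -0.24 0 0 0 -0.73 1
 -0.39 -0.28 0 0 0 -0.74 1; -0.37 -0.32 0 0 0 -0.74 1; -0.33 -0.35 0 0 0 -0.74 1; -0.29 -0.39 0 0 0 -0.73 1; -0.25 -0.41 0 0 0 -0.74 1; -0.21 -0.44 0.01 0 0 -0.74 1; -0.16 -0.45 0 0 0 -0.73 1; -0.11 -0.47 0 -0.01 0 -0.74 1; -0.07 -0.48 0 0 0.01 -0.74 1; 0 0 0 0 0 0 1
 
end [ 0.5901 -0.043   0.175 ] rows 20
```

Call:
{"api": "jog_arm", "payload": {
  "plan": "0 0 0 0 0 -0.5 1; 0 0 0 0 0 -0.5 1; 0 0 -0.51 0 0 0 1; 0 0 -0.5 0 0 0 1; 0 0 -0.51 0 0 0 1; -0.48 -0.05 0 0 0 -0.74 1; -0.48 -0.1 0 0 0 -0.73 1; -0.46 -0.14 0 0 0 -0.74 1; -0.44 -0.19 0.01 0 0 -0.74 1; -0.43 -0.24 0 0 0 -0.73 1"
}}

```text
time_s: 18.4
tcp_pos: [0.5869, -0.1512, 0.1761]
ee_rot: [[0.484, -0.731, 0.481], [-0.831, -0.556, -0.009], [0.274, -0.395, -0.877]]
wrist_force: [0.1, -0.6, -1.5]
gripper_width: 0.18
gripper_force: 29.9
```

Call:
{"api": "jog_arm", "payload": {
  "plan": "-0.39 -0.28 0 0 0 -0.74 1; -0.37 -0.32 0 0 0 -0.74 1; -0.33 -0.35 0 0 0 -0.74 1; -0.29 -0.39 0 0 0 -0.73 1; -0.25 -0.41 0 0 0 -0.74 1; -0.21 -0.44 0.01 0 0 -0.74 1; -0.16 -0.45 0 0 0 -0.73 1; -0.11 -0.47 0 -0.01 0 -0.74 1; -0.07 -0.48 0 0 0.01 -0.74 1; 0 0 0 0 0 0 1"
}}

```text
time_s: 19.4
tcp_pos: [0.5898, -0.0423, 0.1762]
ee_rot: [[0.875, -0.053, 0.481], [-0.056, -0.998, -0.01], [0.481, -0.018, -0.876]]
wrist_force: [0.5, 0.1, -0.9]
gripper_width: 0.179
gripper_force: 29.9
```

```bash
python3 - <<'E'
from h import *
tipst(1)
save('wr4','wrist')
a=rect('wr4',-1);b=rect('wr4',1);im=load('wr4')['im'][40:440,120:560]
cv2.imwrite('pics/r4.png',np.hstack([cv2.resize(im,(418,380)),a])[:,:,::-1])
plan([(tcpslot(1,.006),lidrot(.04),5,1),(tcpslot(1,-.0085),lidrot(.04),5,1)])
E
```

```text
t 19.4 tip up/left/out mm [ 0.9 -0.2 31.2] rot [-0.   0.1  2.2] force [ 0.   0.1 -1. ] mom [-0.08  1.31 -0.03] j6 45.4 0.1785093179891198
0 0 0.2 0 0 0 1; 0 0 0.2 0 -0.01 0 1; 0 0 0.2 0 0 0 1; -0.01 0 0.2 0 0 -0.01 1; 0 0 0.2 0 0 0 1; 0 0 0.12 0 0 0 1; 0 0 0.11 0 0 0 1; 0 0 0.12 0 0 0 1; 0 0 0.12 0 0 0 1; 0 0 0.11 0 0 0 1
 
end [ 0.6085 -0.0432  0.1412] rows 10
```

View pics/r4.png

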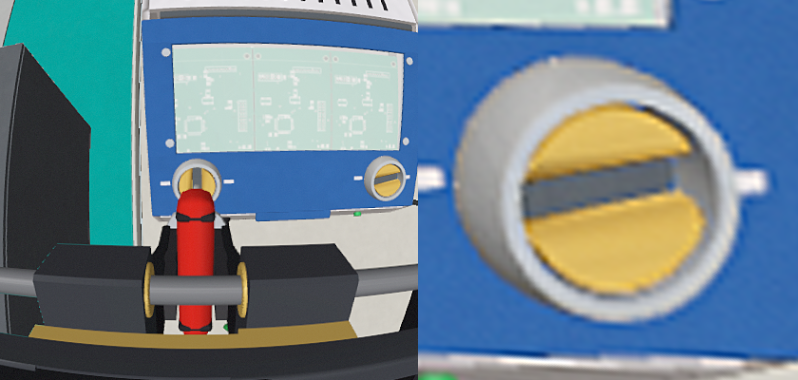

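The right slot now lies about 11° off level in the rectified view, i.e. about 79° turned, so it is at its stop. In the wrist crop the bar lines up with the left slot at (196,180). Insert there.

Call:
{"api": "jog_arm", "payload": {
  "plan": "0 0 0.2 0 0 0 1; 0 0 0.2 0 -0.01 0 1; 0 0 0.2 0 0 0 1; -0.01 0 0.2 0 0 -0.01 1; 0 0 0.2 0 0 0 1; 0 0 0.12 0 0 0 1; 0 0 0.11 0 0 0 1; 0 0 0.12 0 0 0 1; 0 0 0.12 0 0 0 1; 0 0 0.11 0 0 0 1"
}}

```text
time_s: 20.45
tcp_pos: [0.6105, -0.0446, 0.1467]
ee_rot: [[0.882, -0.052, 0.469], [-0.056, -0.998, -0.005], [0.468, -0.022, -0.883]]
wrist_force: [-0.2, 0.4, -0.9]
gripper_width: 0.178
gripper_force: 29.9
```

```bash
python3 -c "
from h import *
tipst(1)"
```

```text
t 20.45 tip up/left/out mm [ 3.9 -1.8 -4.6] rot [ 0.2 -0.7  2.2] force [-0.6  0.4 -0.7] mom [-0.11  1.25 -0.02] j6 41.9 0.17809523007704248
```

```bash
python3 - <<'E'
from h import *
st();print(slot(1))
plan([(tcpslot(1,-.0045),lidrot(.04),4,1),(tcpslot(1,-.0085),lidrot(.04),4,1)])
E
```

```text
{'time_s': 20.45, 'tcp_pos': [0.611, -0.045, 0.147], 'ee_rot': [[0.882, -0.052, 0.469], [-0.056, -0.998, -0.005], [0.468, -0.022, -0.883]], 'joints': [10.817, 13.565, -41.461, 35.62, -9.2, 41.929], 'wrist_force': [-0.165, 0.431, -0.89], 'gripper_width': 0.178, 'gripper_force': 29.928}
[ 0.64140012 -0.04311838  0.08019646]
-0.04 -0.01 0 -0.01 0.02 0 1; -0.05 -0.01 0 0 0.02 0.01 1; -0.04 -0.02 0 -0.01 0.03 0 1; -0.05 -0.01 0 -0.01 0.02 0 1; 0 0 0.04 0 0 0 1; 0 0 0.04 0 0 0 1; 0 0 0.04 0 0 0 1; 0 0 0.04 0 0 0 1; 
end [ 0.6086 -0.0432  0.1411] rows 8
```

The arm hit the joint 5 limit (-9.2°) at the left screw. The blade fit has slack, so I'll hold the key about 6° nearer to vertical there.

```bash
cat >> h.py <<'E'
def tl(th,dt):
    "lidrot tilted dt deg nearer to vertical"
    return Ro.from_rotvec(np.radians(dt)*LF).as_matrix()@lidrot(th)
def tcpt(side,tip,R,du=0,dl=0):
    o=OFF[side];return slot(side)+UP*(o[0]+du)+LF*(o[1]+dl)+NN*tip-R[:,2]*LT
E
python3 - <<'E'
from h import *
R=tl(.04,6);print(R[:,2])
plan([(tcpt(1,.002,R),R,4,1),(tcpt(1,-.0075,R),R,4,1),(tcpt(1,-.0075,R),R,2,1)])
E
```

```text
[ 0.38498928 -0.00772827 -0.92288869]
0.04 -0.02 -0.06 -0.01 -0.17 0 1; 0.03 -0.01 -0.07 -0.02 -0.16 0.01 1; 0.04 -0.02 -0.06 -0.01 -0.17 0 1; 0.03 -0.01 -0.06 -0.02 -0.16 0 1; 0.01 0 0.09 0 0 0 1; 0.01 0 0.1 0 0 0 1; 0.01 0 0.09 0 0 0 1; 0.01 0 0.09 0 0 0 1; 0 0 0 0 0 0 1; 0 0 0 0 0 0 1
 
end [ 0.6155 -0.0434  0.1458] rows 10
```

Call:
{"api": "jog_arm", "payload": {
  "plan": "0.04 -0.02 -0.06 -0.01 -0.17 0 1; 0.03 -0.01 -0.07 -0.02 -0.16 0.01 1; 0.04 -0.02 -0.06 -0.01 -0.17 0 1; 0.03 -0.01 -0.06 -0.02 -0.16 0 1; 0.01 0 0.09 0 0 0 1; 0.01 0 0.1 0 0 0 1; 0.01 0 0.09 0 0 0 1; 0.01 0 0.09 0 0 0 1; 0 0 0 0 0 0 1; 0 0 0 0 0 0 1"
}}

```text
time_s: 21.45
tcp_pos: [0.615, -0.0437, 0.1455]
ee_rot: [[0.921, -0.057, 0.384], [-0.058, -0.998, -0.009], [0.384, -0.014, -0.923]]
wrist_force: [0.2, -0.6, -1.4]
gripper_width: 0.177
gripper_force: 30.0
```

```bash
python3 - <<'E'
from h import *
tipst(1);print(r.sense()['joints'].round(1))
R=tl(.04,6);plan([(tcpt(1,-.0085,R),R,4,1)])
E
```

```text
t 21.45 tip up/left/out mm [-0.  -1.2 -7.4] rot [-0.2 -6.   2.3] force [-0.5 -0.6 -1.3] mom [-0.09  1.09  0.01] j6 60.7 0.17748632885928914
[ 13.3  15.7 -30.4  14.7 -22.6  60.7]
0.01 0 0.01 0 0 0 1; 0 -0.01 0.01 0 0 0 1; 0.01 0 0.01 0.01 0 0 1; 0 0 0.01 0 0 0 1; 
end [ 0.6158 -0.0435  0.1448] rows 4
```

Call:
{"api": "jog_arm", "payload": {
  "plan": "0 0 0.02 0 0 0.7 1; 0 0 0.02 0 0 0.8 1; 0 0 0 0 0 0.8 1; 0 0 0 0 0 0.8 1; 0 0 0 0 0 0.8 1; 0 0 0 0 0 0.8 1; 0 0 0 0 0 0.8 1; 0 0 0 0 0 0.8 1; 0 0 0 0 0 0.8 1; 0 0 0 0 0 0.8 1"
}}

```text
time_s: 22.45
tcp_pos: [0.6152, -0.0442, 0.145]
ee_rot: [[0.361, -0.85, 0.384], [-0.919, -0.394, -0.01], [0.16, -0.35, -0.923]]
wrist_force: [-0.4, -3.1, 1.9]
gripper_width: 0.179
gripper_force: 30.0
```

```bash
python3 - <<'E'
from h import *
tipst(1);print(r.sense()['joints'].round(1))
E
```

```text
t 22.45 tip up/left/out mm [-0.1 -1.8 -8. ] rot [-3.6 -5.3 65.7] force [ 0.6 -3.1  1.9] mom [-0.79  1.15 -0.25] j6 -2.8 0.17903437466123204
[ 13.3  15.8 -30.5  14.8 -22.5  -2.8]
```

Call:
{"api": "jog_arm", "payload": {
  "plan": "0 0 0 0 0 0.7 1; 0 0 0 0 0 0.7 1; 0 0 0 0 0 0.6 1; 0 0 0 0 0 0.6 1; 0 0 0 0 0 0.3 1; 0 0 0 0 0 0.2 1; 0 0 0 0 0 0 1; 0 0 0 0 0 0 1; 0 0 0 0 0 0 1; 0 0 0 0 0 0 1"
}}

```text
time_s: 23.45
tcp_pos: [0.6151, -0.0438, 0.1446]
ee_rot: [[-0.025, -0.923, 0.384], [-1.0, 0.023, -0.009], [-0.001, -0.384, -0.923]]
wrist_force: [-2.7, -2.9, 1.7]
gripper_width: 0.181
gripper_force: 30.1
```

```bash
python3 - <<'E'
from h import *
tipst(1);print(r.sense()['joints'].round(1))
E
```

```text
t 23.45 tip up/left/out mm [-0.4 -1.3 -8.2] rot [-4.8 -4.7 90.2] force [-1.5 -2.9  2.8] mom [-0.93  1.78 -0.36] j6 -27.3 0.1810212948587215
[ 13.3  15.8 -30.5  14.7 -22.5 -27.3]
```

Call:
{"api": "jog_arm", "payload": {
  "plan": "0 0 0 0 0 0.3 1; 0 0 0 0 0 0.3 1; 0 0 0 0 0 0 1; 0 0 0 0 0 0 1; 0 0 0 0 0 -0.6 1; 0 0 0 0 0 -0.6 1; 0 0 -0.5 0 0 0 1; 0 0 -0.6 0 0 0 1; 0 0 -0.6 0 0 0 1; 0 0 -0.4 0 0 0 1"
}}

```text
time_s: 24.45
tcp_pos: [0.597, -0.0419, 0.1952]
ee_rot: [[0.054, -0.919, 0.389], [-0.998, -0.062, -0.006], [0.03, -0.388, -0.921]]
wrist_force: [0.8, 0.1, -0.5]
gripper_width: 0.18
gripper_force: 30.0
```

```bash
python3 - <<'E'
from h import *
tipst(1)
s=r.sense();R=s['ee_rot'];p=s['tcp_pos'];K=np.array([.5323,-.4494,.0848])
m=np.array([.56,-.25,.21])
Rm=rot(-93.)
plan([(m,Rm,12,1),(K+[0,0,.11],rot(-95),8,1)])
E
```

```text
t 24.45 tip up/left/out mm [ 8.4  0.4 44.8] rot [-4.2 -4.7 85.3] force [ 0.4  0.1 -0.8] mom [ 0.    0.99 -0.  ] j6 -20.1 0.1800639622443886
0.69 0.14 -0.09 -0.18 -0.19 -0.86 1; 0.66 0.22 -0.1 -0.18 -0.19 -0.86 1; 0.63 0.3 -0.12 -0.18 -0.19 -0.85 1; 0.59 0.37 -0.12 -0.18 -0.18 -0.86 1; 0.53 0.45 -0.12 -0.18 -0.19 -0.86 1; 0.47 0.51 -0.13 -0.18 -0.19 -0.86 1; 0.4 0.56 -0.12 -0.19 -0.19 -0.85 1; 0.33 0.62 -0.12 -0.18 -0.19 -0.86 1; 0.26 0.65 -0.11 -0.18 -0.19 -0.86 1; 0.17 0.68 -0.1 -0.18 -0.18 -0.86 1
 0.08 0.69 -0.08 -0.18 -0.19 -0.86 1; 0 0.71 -0.07 -0.18 -0.19 -0.85 1; -0.09 1 0.08 0 0 0.03 1; -0.08 1 0.07 0 0 0.03 1; -0.07 1.01 0.08 0 0 0.03 1;!!-0.08 1 0.07 0 0 0.03 1; -0.07 1 0.08 0 0 0.03 1; -0.06 1.01 0.08 0 0 0.04 1;!!-0.06 1 0.07 0 0 0.03 1; -0.06 1.01 0.08 0 0 0.03 1
!!
end [ 0.5322 -0.4495  0.1948] rows 20
```

Call:
{"api": "jog_arm", "payload": {
  "plan": "0.69 0.14 -0.09 -0.18 -0.19 -0.86 1; 0.66 0.22 -0.1 -0.18 -0.19 -0.86 1; 0.63 0.3 -0.12 -0.18 -0.19 -0.85 1; 0.59 0.37 -0.12 -0.18 -0.18 -0.86 1; 0.53 0.45 -0.12 -0.18 -0.19 -0.86 1; 0.47 0.51 -0.13 -0.18 -0.19 -0.86 1; 0.4 0.56 -0.12 -0.19 -0.19 -0.85 1; 0.33 0.62 -0.12 -0.18 -0.19 -0.86 1; 0.26 0.65 -0.11 -0.18 -0.19 -0.86 1; 0.17 0.68 -0.1 -0.18 -0.18 -0.86 1"
}}

```text
time_s: 25.45
tcp_pos: [0.5622, -0.2131, 0.2053]
ee_rot: [[0.949, -0.309, 0.064], [-0.312, -0.949, 0.04], [0.049, -0.058, -0.997]]
wrist_force: [0.3, -0.6, 0.1]
gripper_width: 0.181
gripper_force: 30.0
```

```bash
python3 - <<'E'
from h import *
st()
save('wr5','wrist')
a=rect('wr5',1);b=rect('wr5',-1)
cv2.imwrite('pics/r5.png',np.hstack([a,b])[:,:,::-1])
K=np.array([.5323,-.4494,.0848])
plan([(K+[0,0,.11],rot(-95),10,1)])
E
```

```text
{'time_s': 25.45, 'tcp_pos': [0.562, -0.213, 0.205], 'ee_rot': [[0.949, -0.309, 0.064], [-0.312, -0.949, 0.04], [0.049, -0.058, -0.997]], 'joints': [-6.792, 19.151, -5.451, -3.065, -62.033, 80.022], 'wrist_force': [0.282, -0.594, 0.097], 'gripper_width': 0.181, 'gripper_force': 29.976}
0.17 0.93 0 -0.04 -0.04 -0.16 1; 0.16 0.93 0 -0.03 -0.04 -0.16 1; 0.13 0.94 0.01 -0.04 -0.04 -0.17 1; 0.11 0.94 0.01 -0.03 -0.04 -0.16 1; 0.09 0.94 0.01 -0.04 -0.04 -0.16 1; 0.07 0.95 0.02 -0.03 -0.03 -0.16 1; 0.04 0.94 0.02 -0.04 -0.04 -0.16 1; 0.03 0.95 0.03 -0.04 -0.04 -0.17 1; 0 0.95 0.03 -0.03 -0.04 -0.16 1; -0.01 0.94 0.04 -0.04 -0.04 -0.16 1
 
end [ 0.5324 -0.4494  0.1947] rows 10
```

View pics/r5.png

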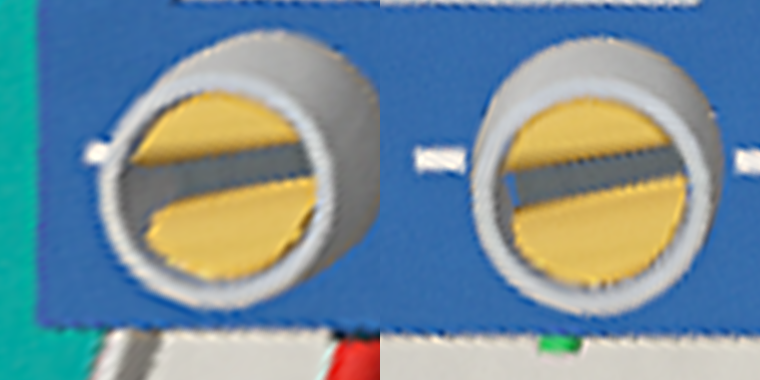

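Both slots lie about 10° off level, i.e. about 80° turned, so both screws are at their stops and the lid looks flat. Return the key.

Call:
{"api": "jog_arm", "payload": {
  "plan": "0.17 0.93 0 -0.04 -0.04 -0.16 1; 0.16 0.93 0 -0.03 -0.04 -0.16 1; 0.13 0.94 0.01 -0.04 -0.04 -0.17 1; 0.11 0.94 0.01 -0.03 -0.04 -0.16 1; 0.09 0.94 0.01 -0.04 -0.04 -0.16 1; 0.07 0.95 0.02 -0.03 -0.03 -0.16 1; 0.04 0.94 0.02 -0.04 -0.04 -0.16 1; 0.03 0.95 0.03 -0.04 -0.04 -0.17 1; 0 0.95 0.03 -0.03 -0.04 -0.16 1; -0.01 0.94 0.04 -0.04 -0.04 -0.16 1"
}}

```text
time_s: 26.5
tcp_pos: [0.5302, -0.4474, 0.1937]
ee_rot: [[0.996, -0.095, 0.002], [-0.095, -0.996, 0.002], [0.001, -0.002, -1.0]]
wrist_force: [0.3, -0.3, -1.8]
gripper_width: 0.178
gripper_force: 30.0
```

```bash
python3 - <<'E'
from h import *
st()
save('wr6','wrist');save('top6','top')
im=load('wr6')['im'][150:400,200:460];t=load('top6')['im'][190:310,370:480]
o=np.zeros((500,800,3),np.uint8);a=cv2.resize(im,None,fx=1.6,fy=1.6);o[:a.shape[0],:a.shape[1]]=a;b=cv2.resize(t,None,fx=3.4,fy=3.4,interpolation=2);o[:b.shape[0],420:420+b.shape[1]]=b
cv2.imwrite('pics/c6.png',o[:,:,::-1])
K=np.array([.5323,-.4494,.0848]);R=rot(-95)
plan([(K+[0,0,.072],R,4,1),(K+[0,0,.045],R,6,1),(K+[0,0,.002],R,10,1)])
E
```

```text
{'time_s': 26.5, 'tcp_pos': [0.53, -0.447, 0.194], 'ee_rot': [[0.996, -0.095, 0.002], [-0.095, -0.996, 0.002], [0.001, -0.002, -1.0]], 'joints': [-26.905, 29.832, 8.985, -0.143, -69.12, 111.52], 'wrist_force': [0.286, -0.328, -1.82], 'gripper_width': 0.178, 'gripper_force': 29.976}
0.03 0 0.36 0 0 -0.02 1; 0.03 0.01 0.36 -0.01 0 -0.02 1; 0.03 0 0.36 0 0 -0.02 1; 0.03 0.01 0.36 0 0 -0.02 1; 0 0 0.18 0 0 0 1; 0 0 0.18 0 0 0 1; 0 0 0.18 0 0 0 1; 0 0 0.18 0 0 0 1; 0 0 0.18 0 0 0 1; 0 0 0.18 0 0 0 1
 0 0 0.17 0 0 0 1; 0 0 0.17 0 0 0 1; 0 0 0.18 0 0 0 1; 0 0 0.17 0 0 0 1; 0 0 0.17 0 0 0 1; 0 0 0.17 0 0 0 1; 0 0 0.17 0 0 0 1; 0 0 0.17 0 0 0 1; 0 0 0.18 0 0 0 1; -0.01 0 0.17 0 0 0 1
 
end [ 0.5322 -0.4494  0.0868] rows 20
```

View pics/c6.png

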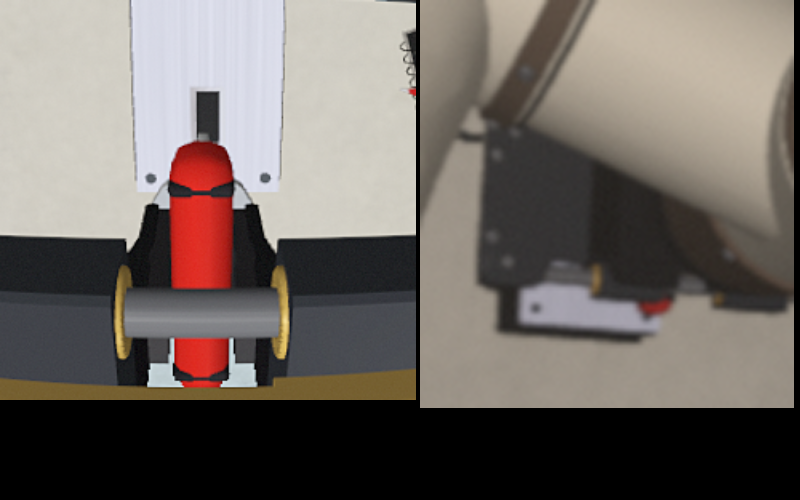

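The wrist crop shows the slot at (207,115) in line with the key, and the upright key over it. Lower it.

Call:
{"api": "jog_arm", "payload": {
  "plan": "0.03 0 0.36 0 0 -0.02 1; 0.03 0.01 0.36 -0.01 0 -0.02 1; 0.03 0 0.36 0 0 -0.02 1; 0.03 0.01 0.36 0 0 -0.02 1; 0 0 0.18 0 0 0 1; 0 0 0.18 0 0 0 1; 0 0 0.18 0 0 0 1; 0 0 0.18 0 0 0 1; 0 0 0.18 0 0 0 1; 0 0 0.18 0 0 0 1"
}}

```text
time_s: 27.6
tcp_pos: [0.532, -0.4473, 0.1308]
ee_rot: [[0.996, -0.084, -0.001], [-0.084, -0.996, 0.001], [-0.001, -0.001, -1.0]]
wrist_force: [0.2, 0.4, -1.3]
gripper_width: 0.18
gripper_force: 30.0
```

```bash
python3 - <<'E'
from h import *
st()
K=np.array([.5323,-.4494,.0848]);R=rot(-95)
plan([(K+[0,0,.001],R,10,1)])
E
```

```text
{'time_s': 27.6, 'tcp_pos': [0.532, -0.447, 0.131], 'ee_rot': [[0.996, -0.084, -0.001], [-0.084, -0.996, 0.001], [-0.001, -0.001, -1.0]], 'joints': [-26.787, 32.661, 4.541, -0.054, -61.944, 111.993], 'wrist_force': [0.203, 0.39, -1.349], 'gripper_width': 0.18, 'gripper_force': 29.975}
0 0.01 0.18 0 0 0 1; 0 0.01 0.18 0 0 0 1; 0.01 0.01 0.18 0 0 0.01 1; 0 0 0.18 0 0 0 1; 0 0.01 0.18 0 0 0 1; 0 0.01 0.18 -0.01 0 0 1; 0.01 0.01 0.18 0 0 0.01 1; 0 0.01 0.18 0 0 0 1; 0 0.01 0.18 0 0 0 1; 0 0 0.18 0 0.01 0 1
 
end [ 0.5323 -0.4493  0.0858] rows 10
```

Tip 12 mm inside without force; continue down.

Call:
{"api": "jog_arm", "payload": {
  "plan": "0 0.01 0.18 0 0 0 1; 0 0.01 0.18 0 0 0 1; 0.01 0.01 0.18 0 0 0.01 1; 0 0 0.18 0 0 0 1; 0 0.01 0.18 0 0 0 1; 0 0.01 0.18 0 0 0 1; 0.01 0.01 0.18 0 0 0.01 1; 0 0.01 0.18 0 0 0 1; 0 0.01 0.18 0 0 0 1; 0 0 0.18 0 0 0 1"
}}

```text
time_s: 28.6
tcp_pos: [0.5327, -0.4496, 0.0855]
ee_rot: [[0.996, -0.087, -0.0], [-0.087, -0.996, 0.001], [-0.0, -0.001, -1.0]]
wrist_force: [2.9, -3.2, 2.4]
gripper_width: 0.186
gripper_force: 30.0
```

Call:
{"api": "jog_arm", "payload": {
  "plan": "0 0 0.04 0 0 0 1; 0 0 0.04 0 0 0 1; 0 0 0 0 0 0 1; 0 0 0 0 0 0 1; 0 0 0 0 0 0 1; 0 0 0 0 0 0 1; 0 0 0 0 0 0 1; 0 0 0 0 0 0 1; 0 0 0 0 0 0 1; 0 0 0 0 0 0 1"
}}

```text
time_s: 29.6
tcp_pos: [0.5323, -0.4495, 0.084]
ee_rot: [[0.996, -0.087, -0.0], [-0.087, -0.996, 0.001], [-0.0, -0.001, -1.0]]
wrist_force: [3.3, -4.3, 0.9]
gripper_width: 0.181
gripper_force: 30.0
```

Call:
{"api": "jog_arm", "payload": {
  "plan": "0 0 0 0 0 0 -0.4; 0 0 0 0 0 0 -0.6; 0 0 0 0 0 0 -0.8; 0 0 0 0 0 0 -0.8; 0 0 0 0 0 0 -0.8; 0 0 0 0 0 0 -0.8; 0 0 0 0 0 0 -0.8; 0 0 0 0 0 0 -0.8; 0 0 0 0 0 0 -0.8; 0 0 0 0 0 0 -0.8"
}}

```text
time_s: 30.6
tcp_pos: [0.5322, -0.4492, 0.084]
ee_rot: [[0.996, -0.087, -0.001], [-0.087, -0.996, 0.001], [-0.001, -0.001, -1.0]]
wrist_force: [-0.1, 0.5, -0.4]
gripper_width: 0.889
gripper_force: 0.0
```

Call:
{"api": "jog_arm", "payload": {
  "plan": "0 0 -0.3 0 0 0 -0.8; 0 0 -0.4 0 0 0 -0.8; 0 0 -0.6 0 0 0 -0.8; 0 0 -0.8 0 0 0 -0.8; 0 0 -0.9 0 0 0 -0.8; 0 0 -0.9 0 0 0 -0.8; -0.8 0 -0.4 0 0 0 -0.8; -0.9 0 0 0 0 0 -0.8; -0.9 0 0 0 0 0 -0.8; -0.5 0 0 0 0 0 -0.8"
}}

```text
time_s: 31.6
tcp_pos: [0.454, -0.4427, 0.1936]
ee_rot: [[0.996, -0.087, 0.001], [-0.087, -0.996, 0.0], [0.001, -0.0, -1.0]]
wrist_force: [1.1, 0.1, -0.2]
gripper_width: 0.899
gripper_force: 0.0
```

```bash
python3 - <<'E'
from h import *
st();save('wr7','wrist');save('top7','top');save('sc7','scene')
P=wcloud('wr7');hsv=cv2.cvtColor(load('wr7')['im'],cv2.COLOR_RGB2HSV)
m=((hsv[...,0]<8)|(hsv[...,0]>172))&(hsv[...,1]>130)&(hsv[...,2]>80)&(np.linalg.norm(P[...,:2]-[.532,-.448],axis=-1)<.06)&(P[...,2]>.09)&(P[...,2]<.13)
q=P[m];print(len(q),np.percentile(q[:,2],[5,50,95]),cv2.minAreaRect((q[:,:2]*1000).astype(np.float32)))
P=cloud('sc7');im=load('sc7')['im'];hsv=cv2.cvtColor(im,cv2.COLOR_RGB2HSV)
m=(hsv[...,0]>100)&(hsv[...,0]<125)&(hsv[...,1]>150);m[:150]=0;m[300:]=0;m[:,:170]=0;m[:,350:]=0
q=(P[m]-H)@np.c_[UP,LF,NN];q=q[abs(q[:,2])<.03];s=np.polyfit(q[:,0],q[:,2],1);print('lid slope dev',s)
o=np.hstack([cv2.resize(load('wr7')['im'],(400,300)),cv2.resize(im,(400,300))]);cv2.imwrite('pics/c7.png',o[:,:,::-1])
E
```

```text
{'time_s': 31.6, 'tcp_pos': [0.454, -0.443, 0.194], 'ee_rot': [[0.996, -0.087, 0.001], [-0.087, -0.996, 0.0], [0.001, -0.0, -1.0]], 'joints': [-29.702, 24.06, -0.643, -0.037, -65.253, 114.715], 'wrist_force': [1.076, 0.122, -0.225], 'gripper_width': 0.899, 'gripper_force': 0.0}
2281 [0.10911972 0.11256955 0.11421156] ((530.0936889648438, -449.97796630859375), (15.102360725402832, 71.60699462890625), 84.72016906738281)
lid slope dev [-0.00017144  0.0067191 ]
```

View pics/c7.png

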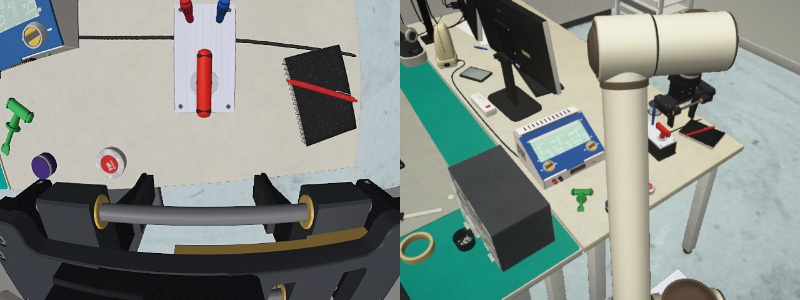

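The wrist crop shows the key standing in its slot at (204,83) and the bystanders in place. The scene crop shows the lid shut. One height check with the top camera, then hand in.

```bash
python3 - <<'E'
from h import *
def bar(n):
    P=cloud(n);q=P[(np.linalg.norm(P[...,:2]-[.532,-.448],axis=-1)<.045)&(P[...,2]>.1)&(P[...,2]<.13)];return len(q),np.percentile(q[:,2],[50,90]).round(4)
a,b=bar('top0'),bar('top7');print(a,b)
if b[0]>100 and abs(a[1]-b[1]).max()<.002: print(r.finish_job())
E
```

```text
Traceback (most recent call last):
IndexError: index -1 is out of bounds for axis 0 with size 0
```

```bash
python3 - <<'E'
from h import *
for n in('wr2','wr7'):
    P=wcloud(n);hsv=cv2.cvtColor(load(n)['im'],cv2.COLOR_RGB2HSV);d=np.linalg.norm(P[...,:2]-[.532,-.448],axis=-1)
    red=((hsv[...,0]<8)|(hsv[...,0]>172))&(hsv[...,1]>130)&(d<.06)&(P[...,2]>.09)&(P[...,2]<.13)
    s=(abs(P[...,2]-.063)<.006)&(np.linalg.norm(P[...,:2]-[.562,-.451],axis=-1)<.06)
    print(n,np.percentile(P[red][:,2],95)-np.median(P[s][:,2]),np.median(P[s][:,2]))
P=cloud('sc7');hsv=cv2.cvtColor(load('sc7')['im'],cv2.COLOR_RGB2HSV);d=np.linalg.norm(P[...,:2]-[.532,-.448],axis=-1)
q=P[((hsv[...,0]<8)|(hsv[...,0]>172))&(hsv[...,1]>130)&(d<.05)];print(len(q),np.percentile(q[:,2],[50,90,97]))
E
```

```text
wr2 0.05072135404896054 0.061077360855241014
wr7 0.05073320677929283 0.06347699934337062
300 [0.1082892  0.11527932 0.11694329]
```

Bar height above the stand is the same as before the grasp (50.7 mm), so the key is seated. Hand in.

```bash
python3 -c "
from h import *
print(r.finish_job())"
```

```text
the job is handed in; nothing more can be done
None
```

The job is handed in at about 32 s of robot time: the lid is shut, both screws are turned to their clockwise stops, and the key is seated in its stand slot. All of this was checked in the camera images; the judge's result was not shown.

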